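# Unlatch the keepsake chest and get out the toy engine

### The job

Press the red paddle of the seesaw catch down past its centre so that it snaps over and unhooks the lid, then slide the lid along its tracks to the far stop. Lift the wooden toy engine out of the chest and set it down gently on its wheels in the white cork-lined tray, leaving the catch released, the lid fully open and everything else on the table where it stands.

Things in the scene. Friction and masses are not known exactly. Their poses are not given: they have to be found in the camera images.
- chest: Fixed brown wooden chest, 390 (its x, -120 to 270) x 200 (y) x 70 mm high, 87 with the lid tracks on both long sides (164 clear). Origin: on the table under the middle of the open compartment (x -65 to 68, y -85 to 85, floor z 15, walls up to z 70). Closed deck beyond x 68. The lid slides to +x. Catch on a steel bracket at the -x end (x -156 to -120, cheeks at y +-36, 127 high).
- lid (a joint): Travel (m) of the plywood lid, 185 x 160 x 8 mm, top 79 mm above the table, along the chest's +x: 0 shut, 0.188 at its stop, the compartment then bare. Needs about 2 N, stays where left, cannot be lifted off. While the catch is hooked its steel hook blocks a brass strike on the lid's tail, which then moves only about 5 mm.
- lid_handle (a point): Centre of the green handle bar standing on the lid: 16 mm along the chest's x, 80 along its y, 30 high (from 79 to 109 mm above the table). At chest x = 30, y = 0 with the lid shut; moves with the lid, axes as the chest's.
- catch (a joint): Angle (rad) of the seesaw catch: 0 hooked (red paddle up), 0.5 released (paddle down, hook up). An over-centre spring throws it to the nearer end; centre 0.25. About 7 N down on the ribbed pad starts it, falling to nothing at the centre; own stops at 0 and 0.5. Pivot along the chest's y at chest x = -135, z = 115 mm.
- catch_pad (a point): Middle of the ribbed pressing area on top of the red paddle (70 long, 50 wide, 8 thick), 55 mm out from the pivot, over bare table beyond the chest's end. Hooked: chest x = -187, y = 0, 132 mm above the table; released: x = -189, 105 mm. Moves with the catch.
- engine_center (a point): Centre of the loose wooden toy engine in the compartment, 28 mm above its wheels' underside; x along it to the chimney end, z up. 110 mm long, red side tanks 40 wide with flat sides (x -25 to 25, grip across y here), 46 over the wheels (at x +-35), 54 high at the chimney, 50 at the cab roof (x -58 to -22); about 180 g. Stands lengthwise in the chest, up to 7 degrees askew.
- engine: The toy engine itself; its origin lies under its centre at the wheels' underside, axes as engine_center.
- tray_in (a point): Centre of the inner floor of the fixed white tray lined with cork (200 along its x, 160 along its y, rim 22 high, walls 6 thick); the inner floor is 6 mm above the table.
- fir_tree: Bystander: small green ornamental fir tree, 205 high, 104 wide; origin under its foot.
- gift_box: Bystander: red gift box with yellow ribbon, 90 x 90 x 70; origin under its centre.
- jar: Bystander: amber jar, 76 across, 120 high; origin under its centre.
- wagon: Bystander: toy wagon, 90 x 52 x 50; origin under its centre.
- spool: Bystander: red ribbon spool lying flat, 70 across, 32 high; origin under its centre.
- mug: Bystander: blue mug, 76 across, 90 high; origin under its centre.
- brush: Bystander: brush lying flat, 190 long; origin under its middle.

How it is judged:
By the outcome, as a careful person would: the job done as asked, in the order asked, and still so for the second after the job is handed in, with the robot touching nothing.
It also fails if it takes over 54 s, if anything falls off the work surface, if the arm or the gripper's body presses on something with over 40 N, if the wrist force passes 120 N, or if a joint passes its speed limit or range.

### The arm

A 7-joint arm with a two-finger parallel gripper is mounted at the origin on the work surface. World frame = base frame: x ahead of the robot, y to its left, z up, the work surface at z = 0. Lengths are in m, angles in degrees, forces in N, time in s.
With the tool pointing down it reaches from about 0.425 to 0.875 m from the base axis. Payload 4.7 kg.
Tool frame: the origin (TCP) lies at the very end of the fingers, on their centre line; the grasp point (between the pads) lies 19 mm behind it; z points along the fingers, y is the direction in which the jaws open and shut (so a half turn about z gives the same grasp; the last joint's range is limited). The gripper opens to 87 mm and grips with 3 to 60 N. Pads are 19 mm wide; open, the fingers measure 117 mm over their backs; the gripper's body (75 mm by 190 mm) begins 51 mm behind the grasp point.
Start: joints at [73.917, 18.392, -4.016, 83.108, 1.295, 78.541, -3.26], TCP at [0.189, -0.622, 0.223] pointing down, gripper open.
Joint ranges: [-163.93, 163.93], [-17.29, 119.83], [-79.2, 71.16], [3.27, 140.29], [-89.18, 269.18], [5.43, 117.66], [-154.24, 154.24]. Speed limits (degrees/s): [147.25, 147.25, 180, 180, 180, 180, 180].

### API

Orientations are given as [roll, pitch, yaw] about the fixed x, y, z axes, in that order (R = Rz(yaw) Ry(pitch) Rx(roll)).
In Python, from cell import * gives the robot as it stands.
- The arm moves only by the tool arm_command, never from a script. Its argument "targets" is a list that holds one entry, the list of rows, each a list of 7 numbers: the shift along the tool's x, y, z in m, then the turn, a rotation vector about the tool's x, y, z in degrees, then the gripper's target within -1 to 1 (shut at 1, half-way at 0, fully open at -1). In form: [[[tx, ty, tz, rx, ry, rz, claw], ...]]. A call has 1 to 10 rows; each row is the pose to reach, as a shift and turn from the pose commanded when the call began, along the tool's axes at that moment; what a row does not reach only later rows make up. A row lasts 1/10 s, in which the tool goes at most 50 mm and 8.59 degrees, less where a joint would pass 70% of its speed; a pose out of reach is approached as far as the arm can. A call with a gripper value outside its range is refused whole. The fingers move at their own pace and stop on an object; "newtons" is the grip in N (left out, the last holds). Time passes only in rows, so rows that repeat a pose let the fingers close. It gives the time, the measured TCP pose, the force and the opening at its end, in the units of the state.
- get_obs(): the state, without advancing time (a new reading comes with each control period).
- read_camera(name): name is "side" or "top" or "wrist"; returns a dict with "img" (480x640x3 uint8, red, green, blue), "z_map" (480x640 float32, m along the optical axis (not along the pixel's ray), 0 where there is no reading), "K" (3x3 intrinsics, pixels), "origin" and "attitude" of the camera in the world. Camera axes: x right, y down, z forward; pixel columns grow to the right and rows downward; lengths in m; the calibration is good to about 2 mm. The wrist camera is an equidistant fisheye: a pixel r from the principal point sees the ray r / f radians off the axis. A picture is of the moment at which its call begins.
- sign_off(): hands the job in, once; it reports no verdict.
Trained networks look in the newest picture that a camera, given by its name, has taken for a name from the list of things; names that differ only in an ending like _2 or _b are one class to them, and where a whole thing is asked for, a point or a joint stands for the part that bears it (a point fixed in the world has none). Each returns a list of dicts, best first, with "conf" (0 to 1); they miss things now and then, are a little off and sometimes report something else, mostly with a low value. They report only what shows in the picture. A call takes as long as a camera call.
- search_frame(thing, camera): "position" ([column, row] in pixels, amid what is visible of it).
The state is a dict: "time_s": time; "qpos": joint angles; "joint_velocities": joint speeds; "effort": joint torques, N m; "tool_pos": TCP position; "tool_rot": TCP orientation; "force": force on the tool from outside, world axes, zero at the start; "wrist_torque": the same for the moment, N m; "grip_width": finger opening in m.
Only numpy, scipy, OpenCV 4.12 (cv2) and the standard library are available. Lean on these libraries where they do the work, as an engineer would, in place of code of your own. Each camera call takes 0.05 s, during which the arm holds its last target.

## Working session

There is one attempt and no reset: what is moved stays moved. The work goes in short steps, Python scripts to look and compute and a tool call to move; the robot and the scene stay as the last step left them, time stands still between calls to the robot, and variables do not carry over. Pictures are saved under pics/ and viewed, and the job is handed in when it is done.

Besides the shell and the picture viewer there is one more tool, called after ">>>" as name(argument=value, ...), one argument or row to a line, values as JSON. arm_command: Moves the arm, as the interface text tells. Its arguments: {"type":"object","properties":{"targets":{"type":"array","items":{"type":"array","items":{"type":"array","items":{"type":"number"}}}},"newtons":{"type":"number"}},"required":["targets"]}

```bash
ls; mkdir -p pics
python3 - <<'E'
from cell import *
import cv2
o=get_obs(); print(o)
for n in ["side","top","wrist"]:
    c=read_camera(n); cv2.imwrite(f"pics/{n}0.png",c["img"][:,:,::-1]); print(n,c["K"],c["origin"],c["attitude"])
print(get_obs()["time_s"])
E
```

```text
pics
{'time_s': 0.0, 'qpos': array([73.91734825, 18.4392214 , -4.01715581, 83.17427227,  1.29469463,
       78.54073057, -3.25954255]), 'joint_velocities': array([ 0.0074579 ,  0.01007633,  0.07245549, -0.08521408,  0.06694518,
       -0.08780136, -0.01312876]), 'effort': array([-3.93158427e-05, -4.91286993e+01, -4.03884519e-01, -3.12536895e+01,
       -6.40479103e-02,  4.37580119e-02,  1.82288863e-04]), 'tool_pos': array([ 0.18866386, -0.62144324,  0.22146542]), 'tool_rot': array([-1.79891008e+02,  4.91156473e-03,  1.68943300e+01]), 'force': array([ 0.25758599,  0.50752077, -0.24124227]), 'wrist_torque': array([-0.01540642, -0.00221683,  0.0167704 ]), 'grip_width': 0.08697439613708485}
side [[573.36268487   0.         309.00154473]
 [  0.         573.36268487 239.49768701]
 [  0.           0.           1.        ]] [0.09515335 0.85509971 1.06953547] [-134.15788161    0.25419123 -151.83122445]
top [[527.9864743    0.         321.83663024]
 [  0.         527.9864743  240.68606682]
 [  0.           0.           1.        ]] [ 0.32908385 -0.02520853  1.34023767] [-169.09117701    0.54317448  -90.39759983]
wrist [[371.64829954   0.         317.98568822]
 [  0.         371.64829954 239.52763657]
 [  0.           0.           1.        ]] [ 0.26556138 -0.59668618  0.38411413] [ 1.62984609e+02  7.79101913e-02 -7.31508100e+01]
0.15
```

View pics/top0.png

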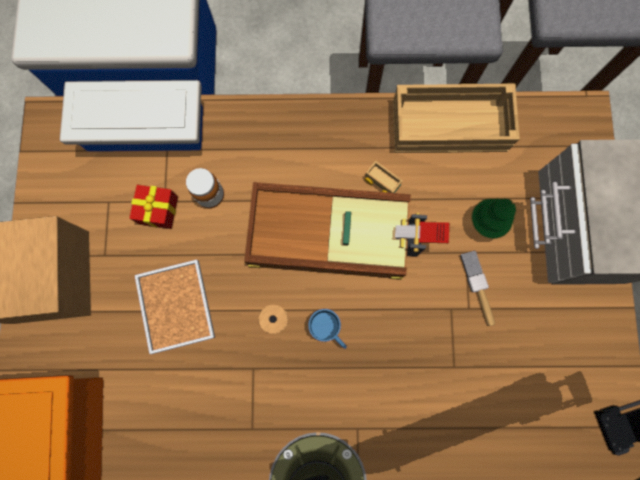

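View pics/side0.png

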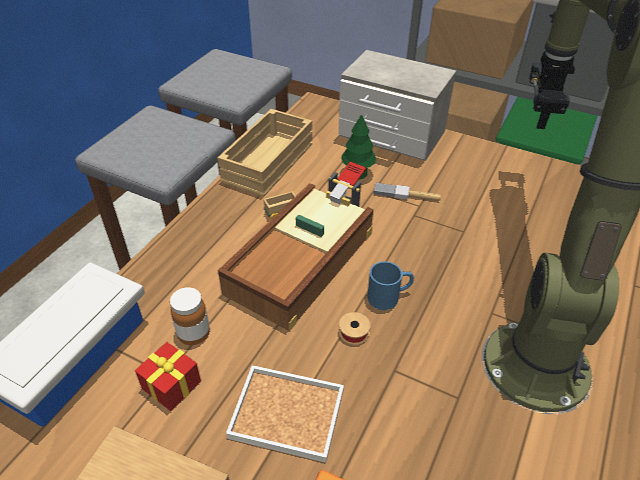

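View pics/wrist0.png

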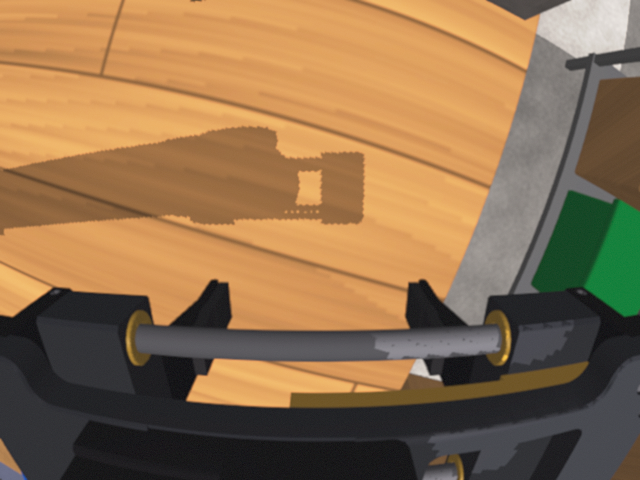

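The top view shows the chest lengthwise to image-left (~(330,230)), with the red paddle at (433,232), the green handle at (347,228) and the tray at (175,306). The tree is at (494,217) and the brush at (477,287), near the paddle. Next I'll measure these.

```bash
cat > h.py <<'E'
from cell import *
import numpy as np, cv2
from scipy.spatial.transform import Rotation as R
def cam(n):
    c=read_camera(n); c["R"]=R.from_euler('xyz',c["attitude"],degrees=True).as_matrix(); return c
def cloud(c):
    z=c["z_map"]; v,u=np.mgrid[0:480,0:640]; K=c["K"]
    P=np.stack([(u-K[0,2])/K[0,0]*z,(v-K[1,2])/K[1,1]*z,z],-1)
    W=P@c["R"].T+c["origin"]; W[z==0]=np.nan; return W
def atz(c,uv,h):
    K=c["K"]; d=c["R"]@np.array([(uv[0]-K[0,2])/K[0,0],(uv[1]-K[1,2])/K[1,1],1]); o=np.array(c["origin"]); return o+d*(h-o[2])/d[2]
E
python3 - <<'E'
from h import *
c=cam("top"); W=cloud(c); np.save("W.npy",W); cv2.imwrite("pics/top1.png",c["img"][:,:,::-1])
img=c["img"].astype(int)
for t in ["chest","lid_handle","catch_pad","catch","tray_in","engine_center","mug","fir_tree","jar","gift_box","spool","wagon","brush","lid"]:
    r=search_frame(t,"top")[:2]
    for d in r:
        u,v=[int(round(x)) for x in d["position"]]; print(t,round(d["conf"],2),u,v,W[v,u].round(4))
x,y,z=W[...,0],W[...,1],W[...,2]
# rects
def rect(m,name):
    n,l,s,ce=cv2.connectedComponentsWithStats(m.astype(np.uint8)); 
    i=1+np.argmax(s[1:,4]); k=l==i; p=W[k][:,:2].astype(np.float32)
    print(name,k.sum(),cv2.minAreaRect(p), "z",np.nanmedian(W[k][:,2])); return k
roi=(x>0.35)&(x<0.8)&(y>-0.25)&(y<0.35)
rect(roi&(z>0.06)&(z<0.1),"chest")
r,g,b=img[...,0],img[...,1],img[...,2]
rect(roi&(z>0.072)&(z<0.085)&(r>200)&(g>200)&(b<210),"lid")
rect(roi&(z>0.098)&(z<0.12)&(g>r),"handle")
rect((x>.4)&(x<.8)&(y<-.15)&(y>-.4)&(z>0.1)&(r>130)&(g<90),"paddle")
rect((x>.2)&(x<.65)&(y>.2)&(y<.55)&(z>0.012)&(z<0.04),"trayrim")
E
```

```text
chest 0.8 337 231 [ 0.5961 -0.0521  0.0785]
chest 0.72 272 317 [0.3913 0.1089 0.0348]
lid_handle 0.71 364 230 [ 0.5973 -0.1178  0.082 ]
lid_handle 0.25 478 280 [ 0.4802 -0.4054  0.0175]
catch_pad 0.57 428 232 [ 0.5815 -0.2642  0.1274]
catch 0.68 426 231 [ 0.5835 -0.2592  0.1293]
tray_in 0.62 175 307 [0.4195 0.357  0.0054]
mug 0.72 366 230 [ 0.5983 -0.1231  0.077 ]
mug 0.71 322 322 [ 0.3793 -0.0133  0.0072]
fir_tree 0.83 490 216 [ 0.6186 -0.4115  0.1276]
fir_tree 0.44 152 205 [0.6669 0.4058 0.075 ]
jar 0.72 365 230 [ 0.599  -0.1208  0.074 ]
jar 0.57 202 190 [0.6904 0.2714 0.1218]
spool 0.64 273 318 [0.3888 0.1064 0.0356]
wagon 0.8 383 178 [ 0.7449 -0.1736  0.0311]
brush 0.7 477 282 [ 0.4755 -0.4033  0.0153]
lid 0.93 367 230 [ 0.5979 -0.1254  0.0788]
lid 0.4 175 306 [0.4217 0.356  0.0093]
chest 12769 ((0.6033806800842285, -0.04390178620815277), (0.4199117124080658, 0.20201128721237183), 84.78206634521484) z 0.07687437056085211
lid 3967 ((0.594976544380188, -0.1271640658378601), (0.18180936574935913, 0.15699832141399384), 84.96858978271484) z 0.07873139969374532
handle 204 ((0.6002362370491028, -0.07452139258384705), (0.014827780425548553, 0.08027729392051697), 84.9925537109375) z 0.10847382344867096
paddle 596 ((0.5814924836158752, -0.27736955881118774), (0.06611331552267075, 0.04959661141037941), 85.49856567382812) z 0.12900259263185565
trayrim 910 ((0.42240583896636963, 0.35760432481765747), (0.20062890648841858, 0.16234298050403595), 13.991820335388184) z 0.02127180562135511
```

```bash
cat >> h.py <<'E'
O=np.array([0.5976,-0.1044]); YAW=84.9
def ch(x,y,z):
    a=np.radians(YAW); ex=np.array([np.cos(a),np.sin(a)]); ey=np.array([-ex[1],ex[0]])
    return np.r_[O+ex*x+ey*y,z]
def rel(p,yaw,o=None):
    o=o or get_obs(); R0=R.from_euler('xyz',o["tool_rot"],degrees=True)
    Rt=R.from_euler('xyz',[180,0,yaw],degrees=True)
    s=R0.inv().apply(np.array(p)-o["tool_pos"]); t=(R0.inv()*Rt).as_rotvec(degrees=True)
    print("t",o["time_s"],"shift",s.round(4),"turn",t.round(2),"dist",np.linalg.norm(s).round(3))
E
python3 - <<'E'
from h import *
print(ch(-.187,0,.132))
rel(ch(-.187,0,.20)+[0,0,.09],YAW)
# check tilt of chest using lid edges
E
```

```text
[ 0.58097677 -0.29065968  0.132     ]
t 0.9 shift [ 0.4715 -0.2031 -0.0674] turn [  0.     0.   -68.01] dist 0.518
```

>>> arm_command(
  targets=[
    [[0.0,0.0,-0.04,0,0,0,1],[0.04,-0.017,-0.067,0,0,-6,1],[0.08,-0.034,-0.067,0,0,-13,1],[0.12,-0.052,-0.067,0,0,-20,1],[0.165,-0.071,-0.067,0,0,-27,1],[0.21,-0.09,-0.067,0,0,-34,1],[0.255,-0.11,-0.067,0,0,-41,1],[0.3,-0.13,-0.067,0,0,-48,1],[0.345,-0.149,-0.067,0,0,-55,1],[0.39,-0.168,-0.067,0,0,-60,1]],
  ],
  newtons=20,
)

```text
time_s: 1.9
tool_pos: [0.5144, -0.3466, 0.29]
tool_rot: [180.0, 0.0, 77.1]
force: [1.0, -1.0, 0.4]
grip_width: 0.0146
```

Run:
```python
from h import *
rel(ch(-.187,0,.16),YAW)
```

```text
t 1.9 shift [0.0694 0.0523 0.13  ] turn [ 0.04  0.04 -7.78] dist 0.156
```

>>> arm_command(
  targets=[
    [[0.035,0.026,0.02,0,0,-4,1],[0.069,0.052,0.05,0,0,-7.8,1],[0.069,0.052,0.09,0,0,-7.8,1],[0.069,0.052,0.12,0,0,-7.8,1],[0.069,0.052,0.12,0,0,-7.8,1],[0.069,0.052,0.12,0,0,-7.8,1]],
  ],
)

```text
time_s: 2.5
tool_pos: [0.5795, -0.2929, 0.1701]
tool_rot: [-180.0, 0.0, 84.7]
force: [0.2, -0.1, 1.0]
grip_width: 0.0004
```

Run:
```python
from h import *
for n in ("side","top"):
    c=cam(n);cv2.imwrite(f"pics/{n}2.png",c["img"][:,:,::-1])
    if n=="side":
        cv2.imwrite("pics/side2c.png",cv2.resize(c["img"][130:260,280:430,::-1],None,fx=4,fy=4))
rel(ch(-.187,0,.13),YAW)
```

```text
t 2.6 shift [ 0.0029 -0.      0.0422] turn [ 0.2   0.09 -0.25] dist 0.042
```

View pics/side2c.png

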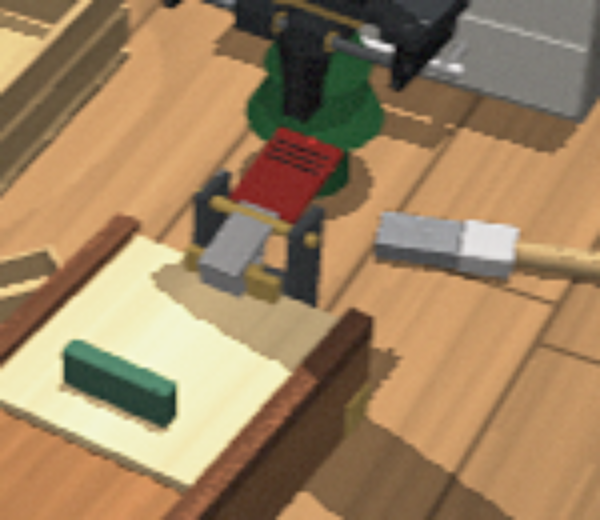

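View pics/top2.png

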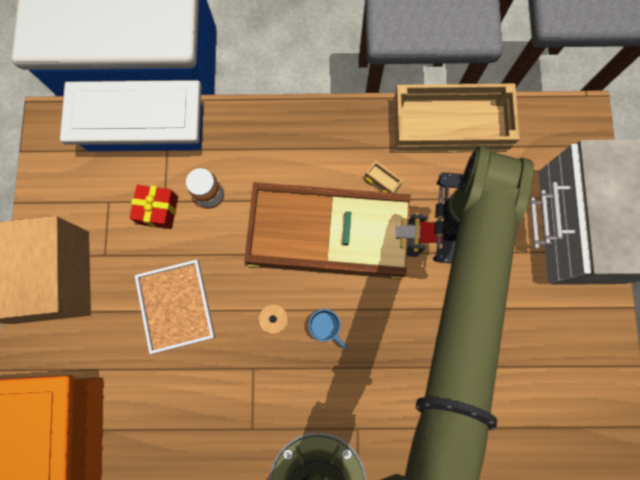

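The side crop puts the closed fingertips above the ribbed end of the hooked red paddle, clear of the tree. Pressing now.

>>> arm_command(
  targets=[
    [[0.002,0,0.02,0,0,0,1],[0.002,0,0.03,0,0,0,1],[0.002,0,0.036,0,0,0,1],[0.002,0,0.042,0,0,0,1],[0.002,0,0.048,0,0,0,1],[0.001,0,0.053,0,0,0,1],[0.001,0,0.058,0,0,0,1],[0.001,0,0.062,0,0,0,1],[0.001,0,0.063,0,0,0,1]],
  ],
)

```text
time_s: 3.5
tool_pos: [0.5797, -0.291, 0.1082]
tool_rot: [-180.0, -0.0, 84.7]
force: [-3.3, 1.6, 13.0]
grip_width: 0.0007
```

>>> arm_command(
  targets=[
    [[0,0,-0.03,0,0,0,1],[0,0,-0.07,0,0,0,1],[0,0,-0.09,0,0,0,1],[0,0,-0.09,0,0,0,1]],
  ],
)

```text
time_s: 3.9
tool_pos: [0.5818, -0.2917, 0.2003]
tool_rot: [179.6, 0.1, 84.7]
force: [0.5, -0.4, -0.1]
grip_width: 0.0006
```

Run:
```python
from h import *
c=cam("side");cv2.imwrite("pics/side3c.png",cv2.resize(c["img"][130:260,280:430,::-1],None,fx=4,fy=4))
W=cloud(c)
k=(c["img"][...,0]>120)&(c["img"][...,1]<60)&(W[...,1]<-.2)&(W[...,2]>.05)&(W[...,1]>-.4)&(W[...,2]<.2)
a=np.radians(YAW); X=(W[k][:,:2]-O)@[np.cos(a),np.sin(a)]
print(k.sum(),np.c_[X,W[k][:,2]][::15].round(3).tolist())
rel(ch(-.012,0,.14),YAW)
```

```text
109 [[-0.198, 0.102], [-0.175, 0.108], [-0.203, 0.1], [-0.198, 0.103], [-0.179, 0.105], [-0.17, 0.109], [-0.168, 0.109], [-0.153, 0.114]]
t 3.95 shift [ 0.1758 -0.0003  0.0576] turn [ 0.15  0.05 -0.18] dist 0.185
```

View pics/side3c.png

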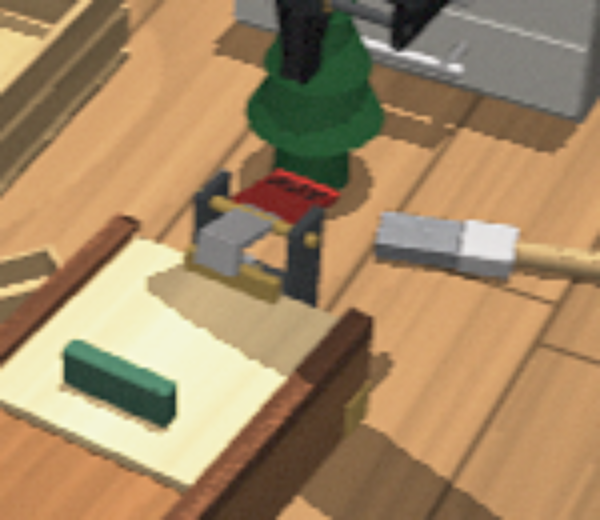

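The catch has snapped over: paddle points lie on the released line (z about 0.105 at x -0.189) and the hook is raised. Next is the handle.

>>> arm_command(
  targets=[
    [[0.04,0,0,0,0,0,0],[0.08,0,0,0,0,0,0],[0.12,0,0,0,0,0,0],[0.155,0,0.01,0,0,0,0],[0.176,0,0.04,0,0,0,0],[0.176,0,0.08,0,0,0,0],[0.176,0,0.106,0,0,0,0],[0.176,0,0.106,0,0,0,0]],
  ],
)

```text
time_s: 4.75
tool_pos: [0.5911, -0.1153, 0.0843]
tool_rot: [-179.4, -0.1, 84.7]
force: [-1.3, -0.3, -0.0]
grip_width: 0.0429
```

Run:
```python
from h import *
rel(ch(.195,0,.091),YAW)
c=cam("side");cv2.imwrite("pics/side4c.png",cv2.resize(c["img"][100:330,200:430,::-1],None,fx=2.5,fy=2.5))
```

```text
t 4.75 shift [ 0.2064  0.0049 -0.0064] turn [-0.64 -0.1  -0.16] dist 0.207
```

View pics/side4c.png

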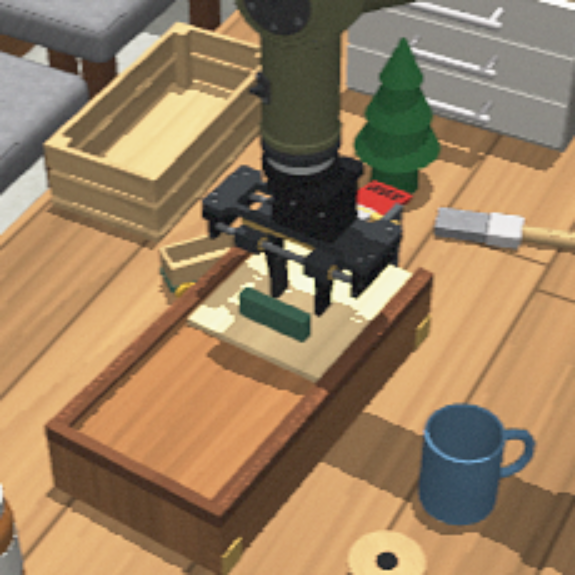

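The side view shows the half-open fingers behind the green handle with the hook clear, so I'm pushing the lid.

>>> arm_command(
  targets=[
    [[0.008,0,-0.006,-0.6,0,0,0],[0.02,0.002,-0.006,-0.6,0,0,0],[0.035,0.004,-0.006,-0.6,0,0,0],[0.05,0.005,-0.006,-0.6,0,0,0],[0.07,0.005,-0.006,-0.6,0,0,0],[0.09,0.005,-0.006,-0.6,0,0,0],[0.11,0.005,-0.006,-0.6,0,0,0],[0.13,0.005,-0.006,-0.6,0,0,0],[0.15,0.005,-0.006,-0.6,0,0,0],[0.165,0.005,-0.006,-0.6,0,0,0]],
  ],
)

```text
time_s: 5.8
tool_pos: [0.6168, 0.0503, 0.0974]
tool_rot: [179.3, -0.0, 84.8]
force: [1.2, -1.5, 1.4]
grip_width: 0.0436
```

Run:
```python
from h import *
rel(ch(.2,0,.091),YAW)
c=cam("top");cv2.imwrite("pics/top5.png",c["img"][:,:,::-1])
cv2.imwrite("pics/top5c.png",cv2.resize(c["img"][150:300,220:470,::-1],None,fx=3,fy=3))
rel(ch(.2,0,.091),YAW)
```

```text
t 5.8 shift [ 0.0442 -0.0055  0.0063] turn [ 0.71 -0.03 -0.09] dist 0.045
t 5.85 shift [ 0.0408 -0.0048  0.0064] turn [ 0.69 -0.19  0.08] dist 0.042
```

View pics/top5c.png

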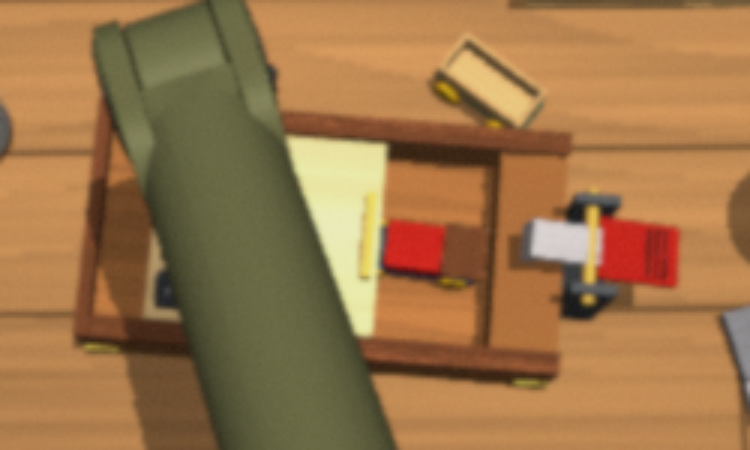

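>>> arm_command(
  targets=[
    [[0.008,-0.002,0.003,0.7,0,0,0],[0.018,-0.004,0.005,0.7,0,0,0],[0.026,-0.004,0.005,0.7,0,0,0],[0.031,-0.004,0.005,0.7,0,0,0],[0.035,-0.004,0.005,0.7,0,0,0],[0.037,-0.004,0.005,0.7,0,0,0],[0.037,-0.004,0.005,0.7,0,0,0]],
  ],
)

```text
time_s: 6.55
tool_pos: [0.6154, 0.0853, 0.0914]
tool_rot: [-179.9, -0.0, 84.7]
force: [-0.5, 0.0, 0.0]
grip_width: 0.0433
```

Run:
```python
from h import *
o=get_obs(); print(o["force"]); rel(ch(.2,0,.091),YAW,o)
```

```text
[-0.48232283  0.02868498  0.03349648]
t 6.55 shift [ 0.0095 -0.0009  0.0004] turn [-0.13 -0.03 -0.2 ] dist 0.01
```

>>> arm_command(
  targets=[
    [[0.003,0,0,0,0,0,0],[0.006,0,0,0,0,0,0],[0.008,0,0,0,0,0,0],[0.01,0,0,0,0,0,0],[0.01,0,0,0,0,0,0]],
  ],
)

```text
time_s: 7.05
tool_pos: [0.6162, 0.0929, 0.0914]
tool_rot: [-179.8, 0.2, 84.7]
force: [-2.8, -5.0, 1.3]
grip_width: 0.0432
```

Run:
```python
from h import *
o=get_obs(); print(o["force"]); rel(ch(.2,0,.091),YAW,o)
c=cam("side");cv2.imwrite("pics/side6c.png",cv2.resize(c["img"][100:330,200:430,::-1],None,fx=2.5,fy=2.5))
```

```text
[-2.77807351 -4.99917493  1.26213351]
t 7.05 shift [ 0.0018 -0.001   0.0004] turn [-0.15  0.18 -0.24] dist 0.002
```

View pics/side6c.png

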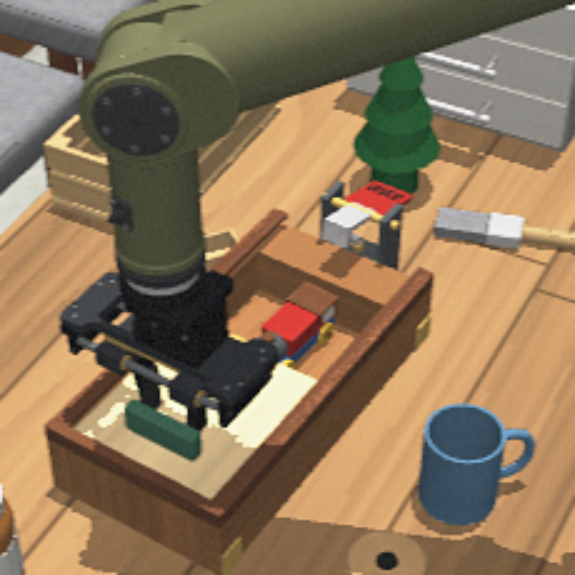

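>>> arm_command(
  targets=[
    [[0.001,0,0,0,0,0,0],[0.002,0,0,0,0,0,0],[0.002,0,0,0,0,0,0]],
  ],
)

```text
time_s: 7.4
tool_pos: [0.6162, 0.0929, 0.0914]
tool_rot: [-179.8, 0.3, 84.6]
force: [-1.8, -6.7, 3.5]
grip_width: 0.0437
```

Run:
```python
from h import *
o=get_obs(); print(o["force"]); rel(ch(.2,0,.091),YAW,o)
```

```text
[-1.82056759 -6.68765861  3.49300257]
t 7.4 shift [ 0.0018 -0.001   0.0004] turn [-0.19  0.32 -0.3 ] dist 0.002
```

>>> arm_command(
  targets=[
    [[-0.01,0,0,0,0,0,0],[-0.015,0,-0.04,0,0,0,-0.4],[-0.03,0,-0.09,0,0,0,-1],[-0.08,0,-0.13,0,0,0,-1],[-0.13,0,-0.13,0,0,0,-1],[-0.18,0,-0.13,0,0,0,-1],[-0.23,0,-0.13,0,0,0,-1],[-0.27,0,-0.13,0,0,0,-1],[-0.28,0,-0.13,0,0,0,-1],[-0.28,0,-0.13,0,0,0,-1]],
  ],
)

```text
time_s: 8.4
tool_pos: [0.5907, -0.1855, 0.2213]
tool_rot: [-179.9, 0.0, 84.4]
force: [-0.1, 0.2, 0.2]
grip_width: 0.0869
```

Run:
```python
from h import *
o=get_obs(); print(o["tool_pos"],o["force"],o["grip_width"])
for n in ("top","wrist","side"):
    c=cam(n);cv2.imwrite(f"pics/{n}7.png",c["img"][:,:,::-1]); np.savez(f"{n}7.npz",**{k:np.array(v) for k,v in c.items()})
    for t in ("engine","engine_center"): print(n,t,search_frame(t,n)[:2])
```

```text
[ 0.59073989 -0.18547337  0.22131822] [-0.10656292  0.19932791  0.16916665] 0.08694820153026815
top engine [{'position': [356.6, 235.5], 'conf': 0.91}, {'position': [492.1, 214.7], 'conf': 0.38}]
top engine_center [{'position': [358.4, 231.3], 'conf': 0.7}]
wrist engine [{'position': [317.2, 140.1], 'conf': 0.68}]
wrist engine_center [{'position': [317.0, 142.4], 'conf': 0.86}, {'position': [81.5, 88.0], 'conf': 0.3}]
side engine [{'position': [317.2, 229.8], 'conf': 0.9}]
side engine_center [{'position': [320.6, 230.5], 'conf': 0.61}]
```

View pics/wrist7.png

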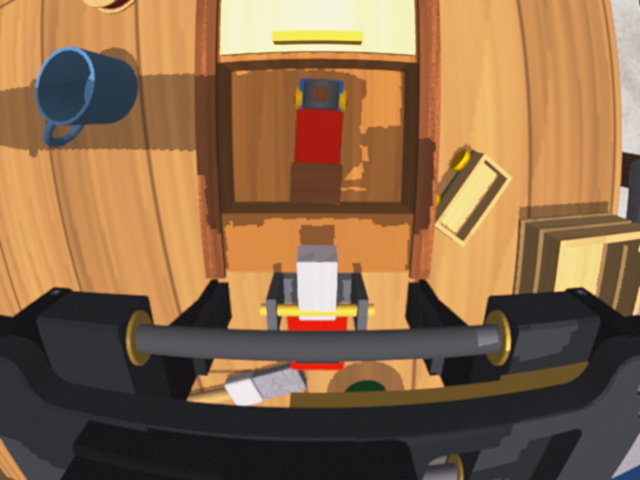

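View pics/top7.png

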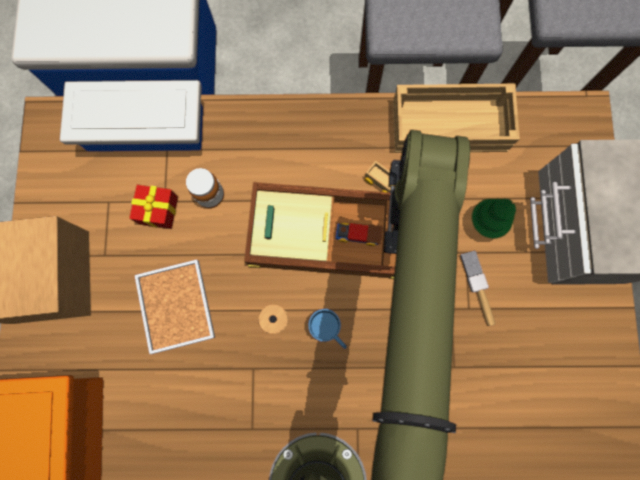

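The wrist view shows the engine nearly upright in the open compartment: chimney end near (321,95), red tanks (319,135), cab roof (316,183). Next I'll measure its pose from the top and wrist cameras.

Run:
```python
from h import *
a=np.radians(YAW); ex=np.array([np.cos(a),np.sin(a)]); ey=np.array([-ex[1],ex[0]])
for n in ("top","wrist","side"):
    c=dict(np.load(f"{n}7.npz")); K=c["K"]; z=c["z_map"]; v,u=np.mgrid[0:480,0:640]
    if n=="wrist":
        dx,dy=u-K[0,2],v-K[1,2]; r=np.hypot(dx,dy)+1e-9; th=r/K[0,0]; t=np.tan(th)*z
        P=np.stack([dx/r*t,dy/r*t,z],-1); W=P@c["R"].T+c["origin"]; W[(z==0)|(th>1.2)]=np.nan
    else: W=cloud(c)
    X=(W[...,:2]-O)@ex; Y=(W[...,:2]-O)@ey; Z=W[...,2]
    im=c["img"].astype(int); comp=(abs(X)<.062)&(abs(Y)<.07)&(Z>.03)&(Z<.085)
    # checks: floor of compartment z, handle
    fl=(abs(X)<.06)&(abs(Y)<.075)&(Z<.025); print(n,"floor z",np.nanmedian(Z[fl]), "n",comp.sum())
    g=(Z>.1)&(Z<.115)&(im[...,1]>im[...,0]+20)&(X>.1)&(X<.3)&(abs(Y)<.06)
    if g.sum(): print("  handle",X[g].mean(),Y[g].mean(),g.sum())
    red=comp&(im[...,0]>110)&(im[...,1]<60)&(im[...,2]<60)
    for nm,m in (("all>.03",comp),("red top",red&(Z>.045)),("roof",comp&(Z>.06)&(X<0.02))):
        p=np.c_[X[m],Y[m]].astype(np.float32)
        if len(p)>5:
            q=cv2.minAreaRect(p*1000); print("  ",nm,len(p),np.round(q[0],1),np.round(q[1],1),round(q[2],1),"z",np.percentile(Z[m],[5,50,95]).round(4),"mean",(p.mean(0)*1000).round(1))
```

```text
top floor z 0.014738220467489405 n 854
  handle 0.2167511916581489 0.003058081342999127 185
   all>.03 854 [-1.1  1. ] [ 47.7 113.1] 87.8 z [0.0357 0.0617 0.0677] mean [-2.4  2.4]
   red top 265 [ 0.6 -1. ] [39.6 42.9] 87.9 z [0.0575 0.0616 0.0656] mean [ 0.6 -1.3]
   roof 434 [-19.1   0.6] [43.1 77.2] 88.0 z [0.0605 0.0634 0.068 ] mean [-21.7   0.9]
wrist floor z 0.015398867822685791 n 6027
   all>.03 6027 [-1.2 -0.4] [ 48.6 112.8] 85.7 z [0.04   0.063  0.0662] mean [-3.1 -0.2]
   red top 2458 [ 1.6 -0.6] [39.2 47.4] 86.9 z [0.0611 0.0623 0.0636] mean [ 1.6 -0.5]
   roof 4239 [-18.6   1.4] [44.2 77.9] 88.5 z [0.0613 0.0634 0.0657] mean [-19.2   0.6]
side floor z 0.014249596723495905 n 633
  handle 0.219612748053223 0.005786545608445393 200
   all>.03 633 [-5.9  4. ] [123.7 111.7] 89.8 z [0.0357 0.0605 0.0667] mean [-8.3 10.9]
   red top 178 [-0.4  2.6] [40.8 48.3] 87.5 z [0.0568 0.0609 0.0646] mean [0.7 3.2]
   roof 277 [-21.1   4. ] [123.7  81.3] 89.7 z [0.0604 0.063  0.0674] mean [-25.2   6.5]
```

Run:
```python
from h import *
rel(ch(.001,-.001,.12),YAW-2.5)
```

```text
t 8.85 shift [0.0777 0.0005 0.1016] turn [-0.09 -0.    2.4 ] dist 0.128
```

>>> arm_command(
  targets=[
    [[0.03,0,0,0,0,1,-1],[0.06,0,0.02,0,0,2.2,-1],[0.078,0,0.06,0,0,2.3,-1],[0.078,0,0.1,0,0,2.3,-1],[0.078,0,0.1,0,0,2.3,-1],[0.078,0,0.1,0,0,2.3,-1],[0.078,0,0.1,0,0,2.3,-1]],
  ],
)

```text
time_s: 9.55
tool_pos: [0.5998, -0.1052, 0.124]
tool_rot: [179.9, 0.0, 82.3]
force: [0.9, -0.7, 0.9]
grip_width: 0.0867
```

Run:
```python
from h import *
rel(ch(.001,-.001,.027),YAW-2.5)
c=cam("wrist");cv2.imwrite("pics/wrist8.png",c["img"][:,:,::-1])
rel(ch(.001,-.001,.027),YAW-2.5)
```

```text
t 9.55 shift [ 0.0016 -0.0015  0.097 ] turn [ 0.12  0.03 -0.07] dist 0.097
t 9.6 shift [ 0.0016 -0.0016  0.0972] turn [ 0.14  0.03 -0.07] dist 0.097
```

View pics/wrist8.png

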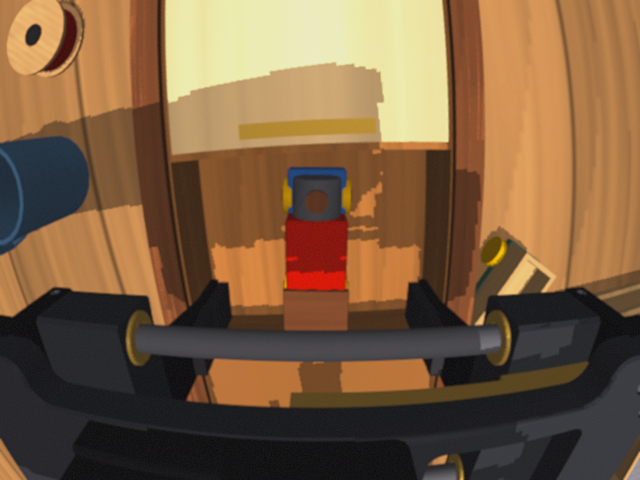

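The wrist view has the engine centred between the fingers (column ~317) and parallel to them. Descending and closing.

>>> arm_command(
  targets=[
    [[0.001,-0.001,0.03,0,0,0,-1],[0.001,-0.001,0.06,0,0,0,-1],[0.001,-0.001,0.08,0,0,0,-1],[0.001,-0.001,0.09,0,0,0,-1],[0.001,-0.001,0.097,0,0,0,-1],[0.001,-0.001,0.097,0,0,0,-1],[0.001,-0.001,0.097,0,0,0,-1]],
  ],
)

```text
time_s: 10.3
tool_pos: [0.5981, -0.1035, 0.0258]
tool_rot: [180.0, 0.0, 82.4]
force: [-0.1, -0.6, 0.7]
grip_width: 0.087
```

>>> arm_command(
  targets=[
    [[0,0,0,0,0,0,0],[0,0,0,0,0,0,0.2],[0,0,0,0,0,0,1],[0,0,0,0,0,0,1],[0,0,0,0,0,0,1],[0,0,0,0,0,0,1]],
  ],
  newtons=20,
)

```text
time_s: 10.9
tool_pos: [0.597, -0.1033, 0.0245]
tool_rot: [-179.9, 0.0, 82.4]
force: [0.2, 0.3, -1.2]
grip_width: 0.0469
```

Run:
```python
from h import *
o=get_obs();print(o["force"],o["grip_width"]); rel(ch(.001,-.001,.027),YAW-2.5,o)
c=cam("side");cv2.imwrite("pics/side9c.png",cv2.resize(c["img"][100:330,200:430,::-1],None,fx=2.5,fy=2.5))
```

```text
[ 0.23440964  0.29820963 -1.24838863] 0.046855296680041604
t 10.9 shift [ 0.      0.0017 -0.0025] turn [-0.1   0.01 -0.01] dist 0.003
```

View pics/side9c.png

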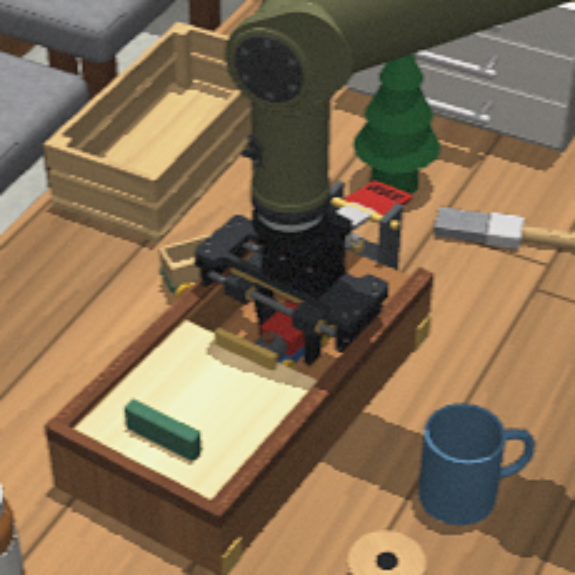

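>>> arm_command(
  targets=[
    [[0,0,0,0,0,0,1],[0,0,0,0,0,0,1],[0,0,0,0,0,0,1],[0,0,0,0,0,0,1]],
  ],
  newtons=20,
)

```text
time_s: 11.35
tool_pos: [0.5972, -0.1032, 0.0245]
tool_rot: [-179.9, 0.0, 82.4]
force: [0.2, -1.0, -0.9]
grip_width: 0.0398
```

40 mm opening means the tanks are gripped. Lifting.

>>> arm_command(
  targets=[
    [[0,0,-0.005,0,0,0,1],[0,0,-0.02,0,0,0,1],[0,0,-0.045,0,0,0,1],[0,0,-0.075,0,0,0,1],[0,0,-0.11,0,0,0,1],[0,0,-0.145,0,0,0,1],[0,0,-0.17,0,0,0,1],[0,0,-0.18,0,0,0,1],[0,0,-0.18,0,0,0,1]],
  ],
)

```text
time_s: 12.25
tool_pos: [0.5982, -0.1033, 0.2065]
tool_rot: [179.9, 0.0, 82.4]
force: [0.6, 0.9, -2.4]
grip_width: 0.0395
```

Run:
```python
from h import *
o=get_obs();print(o["force"],o["grip_width"])
c=cam("side");cv2.imwrite("pics/side10c.png",cv2.resize(c["img"][100:330,200:430,::-1],None,fx=2.5,fy=2.5))
T=[.4215,.357]
for p,y in (((T[0],T[1],.205),104),): rel(p,y)
```

```text
[ 0.62395244  0.91929868 -2.44555573] 0.03949464026924356
t 12.3 shift [ 4.330e-01 -2.351e-01 -3.000e-04] turn [-9.000e-02  1.000e-02 -2.161e+01] dist 0.493
```

View pics/side10c.png

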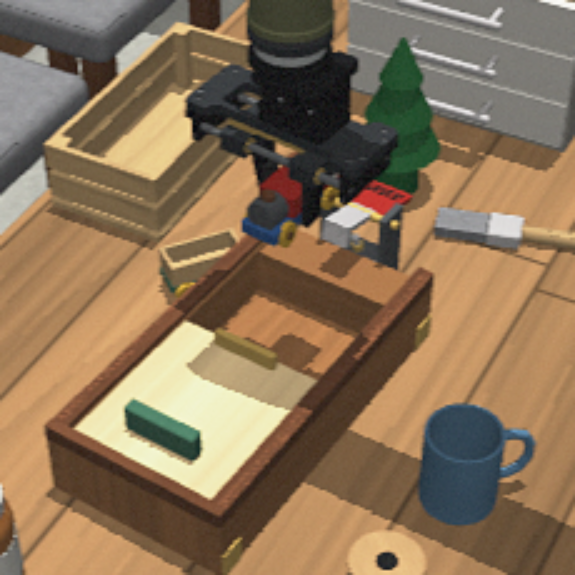

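>>> arm_command(
  targets=[
    [[0.02,-0.01,0,0,0,-1,1],[0.05,-0.027,0,0,0,-3,1],[0.085,-0.046,0,0,0,-5,1],[0.12,-0.065,0,0,0,-7,1],[0.155,-0.084,0,0,0,-9,1],[0.19,-0.103,0,0,0,-11,1],[0.225,-0.122,0,0,0,-13,1],[0.26,-0.141,0,0,0,-15,1],[0.295,-0.16,0,0,0,-17,1],[0.33,-0.179,0,0,0,-19,1]],
  ],
)

```text
time_s: 13.3
tool_pos: [0.461, 0.2489, 0.203]
tool_rot: [-179.7, 0.0, 101.5]
force: [0.7, 0.2, -2.0]
grip_width: 0.0397
```

Run:
```python
from h import *
rel((.4215,.357,.12),102.5)
```

```text
t 13.3 shift [ 0.1139 -0.0167  0.083 ] turn [-0.27  0.01 -0.97] dist 0.142
```

>>> arm_command(
  targets=[
    [[0.03,-0.005,0,0,0,-1,1],[0.06,-0.01,0.01,0,0,-1,1],[0.085,-0.014,0.03,0,0,-1,1],[0.105,-0.016,0.055,0,0,-1,1],[0.114,-0.017,0.075,0,0,-1,1],[0.114,-0.017,0.083,0,0,-1,1],[0.114,-0.017,0.083,0,0,-1,1],[0.114,-0.017,0.083,0,0,-1,1]],
  ],
)

```text
time_s: 14.1
tool_pos: [0.4246, 0.3552, 0.1219]
tool_rot: [-179.9, 0.0, 102.3]
force: [0.3, 0.3, -1.4]
grip_width: 0.0397
```

Run:
```python
from h import *
rel((.4215,.357,.0175),102.5); print(get_obs()["force"],get_obs()["grip_width"])
for n in ("side","top"):
    c=cam(n); cv2.imwrite(f"pics/{n}11.png",c["img"][:,:,::-1])
W=cloud(c); k=(np.hypot(W[...,0]-.4215,W[...,1]-.357)<.2)&(W[...,2]>.012)&(W[...,2]<.04)
```

```text
t 14.1 shift [ 0.0025 -0.0024  0.1045] turn [-0.11  0.   -0.16] dist 0.105
[ 0.31443398  0.30914408 -1.383193  ] 0.0397371434507613
```

View pics/side11.png

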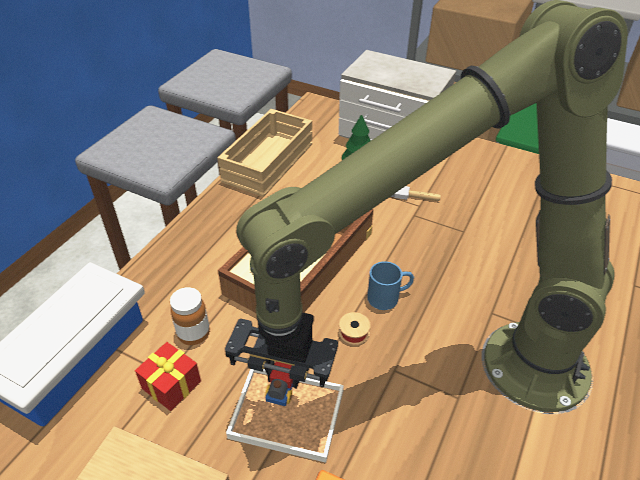

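>>> arm_command(
  targets=[
    [[0.002,-0.002,0.03,0,0,0,1],[0.002,-0.002,0.06,0,0,0,1],[0.002,-0.002,0.08,0,0,0,1],[0.002,-0.002,0.09,0,0,0,1],[0.002,-0.002,0.097,0,0,0,1],[0.002,-0.002,0.1,0,0,0,1],[0.002,-0.002,0.102,0,0,0,1],[0.002,-0.002,0.102,0,0,0,1],[0.002,-0.002,0.102,0,0,0,1]],
  ],
)

```text
time_s: 15.1
tool_pos: [0.4222, 0.3578, 0.0205]
tool_rot: [-180.0, -0.0, 102.4]
force: [-0.5, -1.3, -2.6]
grip_width: 0.0399
```

Run:
```python
from h import *
o=get_obs(); print(o["force"],o["tool_pos"])
c=cam("side"); cv2.imwrite("pics/side12c.png",cv2.resize(c["img"][300:470,200:370,::-1],None,fx=3.5,fy=3.5)); c=cam("wrist"); cv2.imwrite("pics/wrist12.png",c["img"][:,:,::-1])
```

```text
[-0.53325561 -1.33218143 -2.60516999] [0.42216201 0.35778096 0.02052486]
```

View pics/side12c.png

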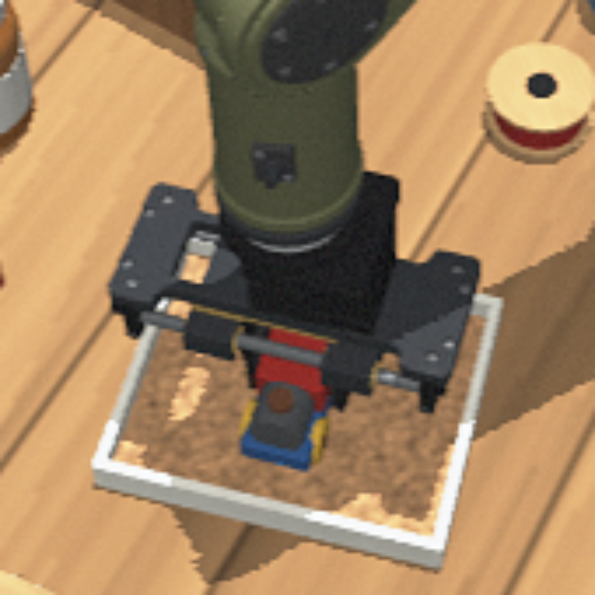

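View pics/wrist12.png

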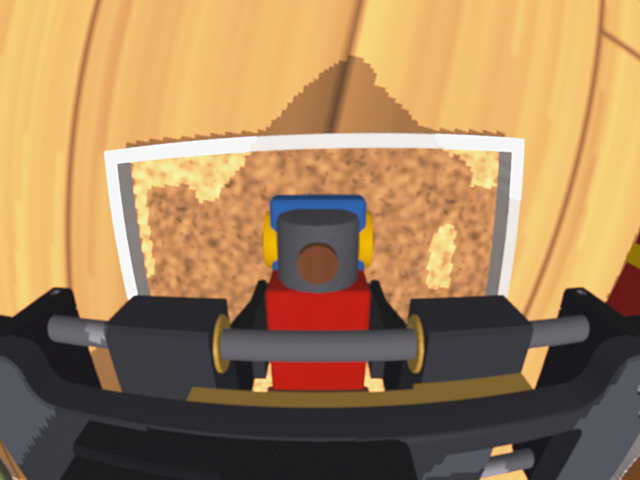

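The views show the engine centred in the tray and parallel to its walls, a few mm above the cork. Lowering slowly.

>>> arm_command(
  targets=[
    [[0,0,0.001,0,0,0,1],[0,0,0.002,0,0,0,1],[0,0,0.003,0,0,0,1],[0,0,0.004,0,0,0,1],[0,0,0.004,0,0,0,1],[0,0,0.004,0,0,0,1]],
  ],
)

```text
time_s: 15.8
tool_pos: [0.4217, 0.3574, 0.0158]
tool_rot: [-179.9, -0.0, 102.4]
force: [-0.1, 0.2, -1.6]
grip_width: 0.04
```

>>> arm_command(
  targets=[
    [[0,0,0.0005,0,0,0,1],[0,0,0.001,0,0,0,1],[0,0,0.001,0,0,0,1],[0,0,0.001,0,0,0,1]],
  ],
)

```text
time_s: 16.2
tool_pos: [0.4218, 0.3575, 0.0154]
tool_rot: [-179.9, -0.0, 102.4]
force: [-2.8, -1.0, 4.9]
grip_width: 0.0397
```

Run:
```python
from h import *
o=get_obs(); print(o["force"],o["tool_pos"])
```

```text
[-2.77675183 -0.95973169  4.86421374] [0.42178248 0.35752425 0.01539811]
```

The force went from -1.6 to +4.9 N, so the wheels are on the cork. Releasing.

>>> arm_command(
  targets=[
    [[0,0,0,0,0,0,0],[0,0,0,0,0,0,-0.2],[0,0,0,0,0,0,-0.4],[0,0,0,0,0,0,-0.5],[0,0,0,0,0,0,-0.5],[0,0,0,0,0,0,-0.5]],
  ],
)

```text
time_s: 16.8
tool_pos: [0.4217, 0.3574, 0.0148]
tool_rot: [-179.9, -0.0, 102.4]
force: [0.4, 0.5, 0.7]
grip_width: 0.0643
```

>>> arm_command(
  targets=[
    [[0,0,-0.01,0,0,0,-0.5],[0,0,-0.03,0,0,0,-0.5],[0,0,-0.06,0,0,0,-0.5],[0,0,-0.1,0,0,0,-0.5],[0,0,-0.15,0,0,0,-0.5],[0,0,-0.19,0,0,0,-0.5],[-0.02,0,-0.2,0,0,0,-0.5],[-0.06,0,-0.2,0,0,0,-0.5],[-0.1,0,-0.2,0,0,0,-0.5],[-0.12,0,-0.2,0,0,0,-0.5]],
  ],
)

```text
time_s: 17.8
tool_pos: [0.4489, 0.2366, 0.2155]
tool_rot: [-180.0, 0.1, 102.2]
force: [0.2, 1.2, -0.8]
grip_width: 0.0652
```

Run:
```python
from h import *
print(get_obs()["grip_width"])
for n in ("side","top","wrist"):
    c=cam(n); cv2.imwrite(f"pics/{n}13.png",c["img"][:,:,::-1])
    if n!="wrist":
        W=cloud(c); d=W[...,:2]-[.4217,.3575]; a=np.radians(102.4)
        X=d@[np.cos(a),np.sin(a)]; Y=d@[-np.sin(a),np.cos(a)]; m=(abs(X)<.068)&(abs(Y)<.08)&(W[...,2]>.02)&(W[...,2]<.09)
        print(n,m.sum(),cv2.minAreaRect((np.c_[X[m],Y[m]]*1000).astype(np.float32)),np.percentile(W[m][:,2],[2,25,50,75,98]).round(4))
        # lid handle, paddle
        X=(W[...,:2]-O)@ch(1,0,0)[:2] 
        ex=(ch(1,0,0)-ch(0,0,0))[:2]; X=(W[...,:2]-O)@ex; im=c["img"].astype(int)
        g=(W[...,2]>.1)&(W[...,2]<.115)&(im[...,1]>im[...,0]+20)&(X>.1)&(X<.3)&(W[...,0]>.5)&(W[...,0]<.7); print("handle",X[g].mean() if g.sum() else None)
        r=(im[...,0]>120)&(im[...,1]<60)&(X<-.17)&(X>-.21)&(W[...,0]>.5)&(W[...,0]<.65); print("paddle z",np.median(W[r][:,2]),np.median(X[r]))
```

```text
0.06516609357808312
side 1363 ((-2.7958831787109375, 5.053285598754883), (47.300079345703125, 116.08006286621094), 89.51998138427734) [0.0229 0.0441 0.0519 0.054  0.0592]
handle 0.2241642902883402
paddle z 0.10500044642672618 -0.1880120043210135Traceback (most recent call last):
  File "<stdin>", line 8, in <module>
    return _quantile_unchecked(
        a, q, axis, out, overwrite_input, method, keepdims, weights)
    return _ureduce(a,
                    func=_quantile_ureduce_func,
    ...<5 lines>...
                    overwrite_input=overwrite_input,
                    method=method)
    r = func(a, **kwargs)
    result = _quantile(arr,
                       quantiles=q,
    ...<2 lines>...
                       out=out,
                       weights=wgt)
    slices_having_nans = np.isnan(arr[-1, ...])
                                  ~~~^^^^^^^^^
IndexError: index -1 is out of bounds for axis 0 with size 0
```

View pics/side13.png

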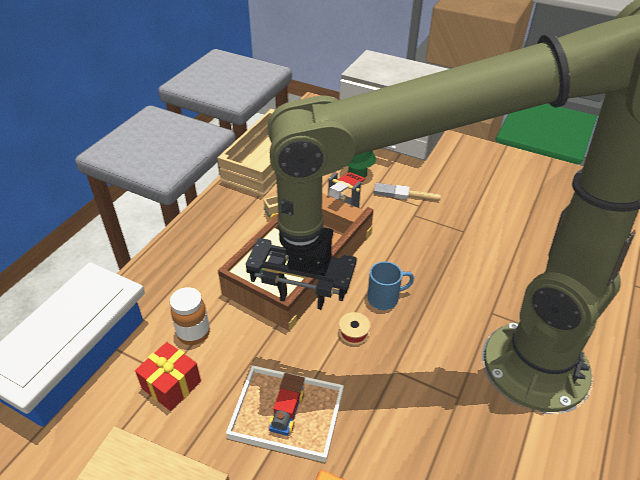

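View pics/top13.png

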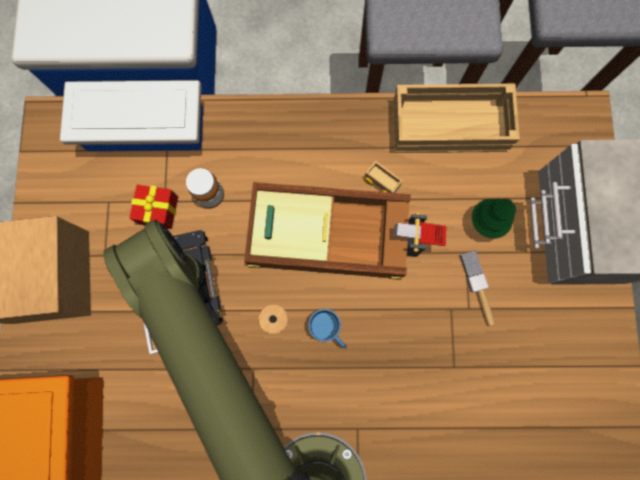

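The side view shows the engine on its wheels in the tray near (287,405). In the top view the handle is at (269,222), the compartment is empty and the paddle is down. I'll do one last numeric check of the lid and bystanders before handing in.

Run:
```python
from h import *
c=cam("top"); W=cloud(c); im=c["img"].astype(int); ex=(ch(1,0,0)-ch(0,0,0))[:2]; X=(W[...,:2]-O)@ex
g=(W[...,2]>.1)&(W[...,2]<.115)&(im[...,1]>im[...,0]+20)&(X>.1)&(X<.3)&(W[...,0]>.5)&(W[...,0]<.7)
print("handle x",X[g].mean(),np.ptp(X[g]),"shut was .030 ->travel",X[g].mean()-.03)
r=(im[...,0]>120)&(im[...,1]<60)&(X<-.18)&(X>-.2)&(W[...,0]>.5)&(W[...,0]<.65); print("pad z",np.median(W[r][:,2]))
a=cv2.imread("pics/top0.png"); b=c["img"][:,:,::-1]
for n,(u,v,w) in dict(jar=(205,188,22),gift=(153,206,25),spool=(273,319,18),mug=(326,328,25),brush=(478,288,40),tree=(494,217,25),wagon=(382,178,20)).items():
    print(n,"mean abs diff",np.abs(a[v-w:v+w,u-w:u+w].astype(int)-b[v-w:v+w,u-w:u+w]).mean().round(2))
o=get_obs();print(o["time_s"],o["joint_velocities"].round(2))
```

```text
handle x 0.21673037257454425 0.014019347668452808 shut was .030 ->travel 0.18673037257454425
pad z 0.10441658142544186
jar mean abs diff 7.45
gift mean abs diff 8.69
spool mean abs diff 7.97
mug mean abs diff 6.96
brush mean abs diff 7.62
tree mean abs diff 4.8
wagon mean abs diff 7.32
17.95 [-1.94  0.97 -2.33 -0.71 -0.65 -0.4  -0.67]
```

>>> arm_command(
  targets=[
    [[0,0,0,0,0,0,-0.5],[0,0,0,0,0,0,-0.5],[0,0,0,0,0,0,-0.5],[0,0,0,0,0,0,-0.5]],
  ],
)

```text
time_s: 18.35
tool_pos: [0.4475, 0.2411, 0.2147]
tool_rot: [-179.9, -0.0, 102.5]
force: [0.2, -0.5, 0.1]
grip_width: 0.0654
```

Run:
```python
from h import *
print(get_obs()["joint_velocities"].round(2)); sign_off()
```

```text
[ 0.13 -0.02  0.36  0.06 -0.    0.14  0.05]
the job is handed in; nothing more can be done
```

The job is done and handed in at about 18.4 s. I pressed the red paddle until the catch snapped over and pushed the lid by its handle to the stop. Then I gripped the engine across its tanks, lifted it out and set it down on its wheels in the middle of the tray.

**Last checks:**
- **Catch:** the pad was at about 0.104 m, the released position.
- **Lid:** I measured about 0.187 m of travel from the top camera, against a nominal 0.188. At the end of the push it stopped moving while the force rose from 5.0 to 6.7 N, which is why I take it to be at the stop. The side camera disagreed: two readings implied about 0.190 and 0.194 m, the second partly blocked by the arm.
- **Engine:** it was upright and nearly parallel to the tray walls, with contact at about 5 N when it touched down. I could confirm this only from the side camera, because the arm blocked the top view of the tray and that check failed.
- **Other objects:** all seven looked unmoved compared with the first picture.
- **Robot:** the arm was clear and at rest.

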